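# Gauge two sleeves on the inclined pin and sort them

### The job

Lift the handled canister off the gauge's platform and stand it in the middle of the round rubber pad. Then try the two bored aluminium sleeves one at a time: slide the sleeve down over the gauge's inclined pin as far as it will go without forcing it, and put it in its place before trying the other. The sleeve that goes fully home against the pin's flange is stood in an empty pocket of the red foam tray, the one that stops at the pin's tip is stood upright in the grey reject dish; leave everything else where it is.

Things in the scene. Friction and masses are not known exactly. Their poses are not given: they have to be found in the camera images.
- gauge: Fixed gauge stand: grey block 200 x 90 mm, top (the platform) 60 mm above the table, with an aluminium wedge on its rear (+x) part carrying a short steel pin that leans 25 deg from vertical towards the stand's own -x. Origin on the table; block spans x -95..105 mm, y +-45 mm; the wedge, 70 mm wide, stands at x 13..100 mm and is up to 125 mm high. The stand's yaw varies.
- pin_base (a point): Foot of the gauge pin, centre of the upper face of its flange (42 mm diameter), 40 mm in +x and 108 mm above the gauge's origin. Its z axis runs up along the pin towards the free tip. Pin 20 mm diameter, 50 mm long, the last 10 mm tapering to 9 mm at the tip.
- canister: Aluminium canister, 52 mm diameter, 89 mm high, 0.2 kg, closed, with a rigid arched dark-steel handle on top; it starts on the front of the gauge's platform, in the way of the pin. Origin at the centre of its underside, z up.
- canister_handle (a point): Middle of the handle's level top bar: round, 10 mm diameter, about 40 mm long along the canister's y axis, 130 mm above the canister's underside and 41 mm above its lid.
- pad: Fixed round black rubber pad, 80 mm diameter, 4 mm thick, beside the gauge (on either side), where the canister is to stand. Origin at the centre of its underside.
- sleeve_1: Aluminium sleeve (tube), 34 mm outside, 60 mm long, bored through, 0.085 kg, standing on the table. Of the two sleeves one is bored 25 mm and goes home on the pin, the other is bored 17 mm and stops about 7 mm past the pin's tip; find out which by trying. Origin at the centre of its underside, z along its axis.
- sleeve_1_mid (a point): Centre of sleeve_1, half way along its axis, 30 mm from either end.
- sleeve_2: The other sleeve, alike outside: 34 mm outside, 60 mm long. Origin at the centre of its underside, z along its axis.
- sleeve_2_mid (a point): Centre of sleeve_2, half way along its axis, 30 mm from either end.
- tray: Fixed red foam tray, 222 (x) by 152 (y) mm, 32 mm high, with 3 x 2 pockets about 58 mm square separated by 12 mm walls, floors 12 mm above the table. Three pockets hold black barrels, three are empty. Origin at the centre of its underside; yaw varies.
- pocket_0 (a point): Centre of an empty tray pocket, at tray x -70 mm, y -35 mm, on its floor.
- pocket_3 (a point): Centre of an empty tray pocket, at tray x 0 mm, y 35 mm, on its floor.
- pocket_4 (a point): Centre of an empty tray pocket, at tray x 70 mm, y -35 mm, on its floor.
- dish: Fixed grey plastic reject dish, 95 mm square, 18 mm high, walls and floor 5 mm, beside the gauge (on the side where the pad is not). Origin at the centre of its underside.
- spacer: Bystander: short solid aluminium spacer, no bore, foot 38 mm, neck 24 mm, 34 mm high, standing among the sleeves. Origin at its underside.
- barrel_1: Bystander: black plastic barrel, 42 mm diameter, 36 mm high, in a tray pocket. Origin at its underside.
- barrel_2: Bystander: as barrel_1.
- barrel_3: Bystander: as barrel_1.
- flask: Bystander: clear bottle with a white cap, 48 mm diameter, 110 mm high. Origin at its underside.
- driver: Bystander: screwdriver lying on the table, 170 mm long along its x axis, under 35 mm high.
- jar: Bystander: white jar with a steel lid, 52 mm diameter, 50 mm high. Origin at its underside.
- pot: Bystander: empty black plastic pen pot, 36 mm diameter, 80 mm high, standing among the sleeves. Origin at its underside.
Mind the look-alikes: they are no part of the job. Of the things that look like the dish, the largest one is meant.

How it is judged:
On the way, in this order (a step that is already met when the one before it is completed fails the run):
1. the canister is off the platform, released and upright on the rubber pad (horizontal distance between canister and pad below 0.02 m and z of canister in the frame of pad below 0.009 m and angle between canister's own z axis and vertical below 0.08 rad and contact force between canister and the fingers below 0.3 N and linear speed of canister below 0.02 m/s), for 0.2 s.
2. a first sleeve is tried: slid along the pin as far as it goes (home on the flange, or stopped on the pin's tip) (((z of sleeve_1_mid in the frame of pin_base between 0.024 and 0.034 m and x of sleeve_1_mid in the frame of pin_base between -0.006 and 0.006 m and y of sleeve_1_mid in the frame of pin_base between -0.006 and 0.006 m and angle between the z axis of sleeve_1 and the z axis of pin_base, either way round below 0.14 rad) or (z of sleeve_2_mid in the frame of pin_base between 0.06 and 0.077 m and x of sleeve_2_mid in the frame of pin_base between -0.006 and 0.006 m and y of sleeve_2_mid in the frame of pin_base between -0.006 and 0.006 m and angle between the z axis of sleeve_2 and the z axis of pin_base, either way round below 0.14 rad))), for 0.1 s.
3. that sleeve is put in its place (fits: an empty tray pocket; stops: the reject dish) and released ((((horizontal distance between sleeve_1_mid and pocket_0 below 0.02 m or horizontal distance between sleeve_1_mid and pocket_3 below 0.02 m or horizontal distance between sleeve_1_mid and pocket_4 below 0.02 m) and z of sleeve_1_mid in the frame of tray below 0.048 m and angle between the z axis of sleeve_1 and the z axis of tray, either way round below 0.12 rad and (contact force between sleeve_1 and the fingers below 0.3 N and linear speed of sleeve_1 below 0.02 m/s)) or (horizontal distance between sleeve_2_mid and dish below 0.042 m and z of sleeve_2_mid in the frame of dish below 0.042 m and angle between the z axis of sleeve_2 and the z axis of dish, either way round below 0.12 rad and (contact force between sleeve_2 and the fingers below 0.3 N and linear speed of sleeve_2 below 0.02 m/s)))), for 0.2 s.
4. with the first sleeve in its place, the other is tried on the pin as far as it goes (((((horizontal distance between sleeve_1_mid and pocket_0 below 0.02 m or horizontal distance between sleeve_1_mid and pocket_3 below 0.02 m or horizontal distance between sleeve_1_mid and pocket_4 below 0.02 m) and z of sleeve_1_mid in the frame of tray below 0.048 m and angle between the z axis of sleeve_1 and the z axis of tray, either way round below 0.12 rad and (contact force between sleeve_1 and the fingers below 0.3 N and linear speed of sleeve_1 below 0.02 m/s)) and (z of sleeve_2_mid in the frame of pin_base between 0.06 and 0.077 m and x of sleeve_2_mid in the frame of pin_base between -0.006 and 0.006 m and y of sleeve_2_mid in the frame of pin_base between -0.006 and 0.006 m and angle between the z axis of sleeve_2 and the z axis of pin_base, either way round below 0.14 rad)) or ((horizontal distance between sleeve_2_mid and dish below 0.042 m and z of sleeve_2_mid in the frame of dish below 0.042 m and angle between the z axis of sleeve_2 and the z axis of dish, either way round below 0.12 rad and (contact force between sleeve_2 and the fingers below 0.3 N and linear speed of sleeve_2 below 0.02 m/s)) and (z of sleeve_1_mid in the frame of pin_base between 0.024 and 0.034 m and x of sleeve_1_mid in the frame of pin_base between -0.006 and 0.006 m and y of sleeve_1_mid in the frame of pin_base between -0.006 and 0.006 m and angle between the z axis of sleeve_1 and the z axis of pin_base, either way round below 0.14 rad)))), for 0.1 s.
At the end, for the whole second after the job is handed in: The fitting sleeve stands in an empty tray pocket (within 20 mm of its centre), the undersize one in the grey dish, both on the floor of it and upright within 7 deg; the canister stands upright within 20 mm of the pad's centre; all released and at rest (all of step 1 and (horizontal distance between sleeve_1_mid and pocket_0 below 0.02 m or horizontal distance between sleeve_1_mid and pocket_3 below 0.02 m or horizontal distance between sleeve_1_mid and pocket_4 below 0.02 m) and z of sleeve_1_mid in the frame of tray below 0.048 m and angle between the z axis of sleeve_1 and the z axis of tray, either way round below 0.12 rad and contact force between each of sleeve_1, sleeve_2 and the fingers below 0.3 N and linear speed of each of sleeve_1, sleeve_2 below 0.02 m/s and horizontal distance between sleeve_2_mid and dish below 0.042 m and z of sleeve_2_mid in the frame of dish below 0.042 m and angle between the z axis of sleeve_2 and the z axis of dish, either way round below 0.12 rad); the robot touches nothing.
It fails at once if the canister is tipped more than 35 deg (angle between canister's own z axis and vertical above 0.61 rad).
It fails at once if a sleeve is forced against the gauge with more than 70 N (contact force between any of sleeve_1, sleeve_2 and gauge above 70 N).
It fails at once if a bystander (spacer, barrel, flask, screwdriver, jar or pot) is moved more than 25 mm (distance of any of spacer, barrel_1, barrel_2, barrel_3, flask, driver, jar, pot from where it was at the start of the episode above 0.025 m).
It also fails if it takes over 72 s, if anything falls off the work surface, if the arm or the gripper's body presses on something with over 40 N, if the wrist force passes 120 N, or if a joint passes its speed limit or range.

### The arm

A 7-joint arm with a two-finger parallel gripper is mounted at the origin on the work surface. World frame = base frame: x ahead of the robot, y to its left, z up, the work surface at z = 0. Lengths are in m, angles in rad, forces in N, time in s.
With the tool pointing down it reaches from about 0.35 to 0.9 m from the base axis. Payload 7.2 kg.
Tool frame: the origin (TCP) lies on the centre line of the jaws, within the pads' length; the fingertips stand 11 mm ahead of it and the grasp point (between the pads) lies 8 mm behind it; z points along the fingers, y is the line along which they close (so a half turn about z gives the same grasp; the last joint's range is limited). The gripper opens to 88 mm and grips with 3 to 60 N. Pads are 20 mm wide; open, the fingers measure 115 mm over their backs; the gripper's body (75 mm by 178 mm) begins 61 mm behind the grasp point.
Start: joints at [1.082, 0.411, -0.013, 1.596, 0.006, 1.134, -0.082], TCP at [0.255, -0.57, 0.234] pointing down, gripper open.
Joint ranges: [-2.95, 2.95], [-0.29, 1.99], [-1.47, 1.44], [0.14, 2.54], [-1.03, 4.17], [0.13, 1.85], [-2.86, 2.86]. Speed limits (rad/s): [2.39, 2.39, 3.01, 3.01, 3.14, 3.14, 3.14].

### API

Orientations are given as [roll, pitch, yaw] about the fixed x, y, z axes, in that order (R = Rz(yaw) Ry(pitch) Rx(roll)).
In Python, from workcell import manip, viewer gives the robot as it stands. The module is installed in compiled form; this text tells all that it offers. Calls block until the motion is done:
- manip.movep(position, orientation): joint-space move of the TCP to a pose.
- manip.servo_line(position, orientation=None, feed=0.15): straight line of the TCP; orientation=None keeps the orientation; feed is the mean speed in m/s.
- manip.move_joints(angles): joint-space move.
- manip.command_gripper(opening): finger opening in m; the grip force is fixed at half the most; returns when the fingers have stopped.
- manip.wait(seconds).
- manip.ik(position, orientation): joint angles nearest the present ones, or None.
- manip.sense(): the state.
- viewer.camera(name): name is "scene" or "top" or "wrist"; returns the picture (400x640x3 uint8, red, green, blue); there is no depth.
- viewer.camera_params(name): a dict with "camera_matrix" (3x3 intrinsics, pixels), "dist_coeffs" ([k1, k2, p1, p2, k3] as OpenCV has them; the pictures are not rectified), "R" (3x3) and "t" (3): a world point X has camera coordinates R X + t. Camera axes: x right, y down, z forward; pixel columns grow to the right and rows downward; lengths in m; the calibration is good to about 2 mm. A picture is of the moment at which its call begins: read the wrist's pose just before it. camera_params takes no time and is no camera call; for the wrist camera it gives the pose at the moment of the call.
A pose or a line that the arm cannot do raises manip.MotionError and nothing moves.
- manip.job_done(): hands the job in; it is judged then, once.
The state is a dict: "t": time; "joint_pos": joint angles; "dq": joint speeds; "effort": joint torques, N m; "tool_pos": TCP position; "tool_rot": TCP orientation; "contact_force": force on the tool from outside, world axes, zero at the start; "ft_torque": the same for the moment, N m; "grip_width": finger opening in m; "grip_force": force on a finger pad.
Only numpy, scipy, OpenCV 4.12 (cv2) and the standard library are available. Lean on these libraries where they do the work, as an engineer would, in place of code of your own. Each camera call takes 0.05 s, during which the arm holds its last target. There are 200 camera calls.

## Working session

There is one attempt and no reset: what is moved stays moved. The work goes in short steps, each a Python script; the robot and the scene stay as the last script left them, time stands still between calls to the robot, and variables do not carry over. Pictures are saved under pics/ and viewed, at most 10 in all, crops included, and the job is handed in when it is done.

```bash
mkdir -p pics; python3 - <<'E'
from workcell import manip, viewer
import cv2,numpy as np
for n in("scene","top"):
    im=viewer.camera(n); cv2.imwrite(f"pics/{n}0.png",im[:,:,::-1])
    p=viewer.camera_params(n); print(n,{k:np.round(v,4).tolist() for k,v in p.items()})
    R=np.array(p["R"]);print(-R.T@p["t"])
    cv2.imwrite(f"pics/{n}0b.png",cv2.resize(im[:,:,::-1],(800,500),interpolation=cv2.INTER_CUBIC))
print(manip.sense())
E
```

```text
scene {'camera_matrix': [[362.6897, 0.0, 324.7744], [0.0, 362.6897, 207.4379], [0.0, 0.0, 1.0]], 'dist_coeffs': [-0.0532, 0.0, 0.0, 0.0, 0.0], 'R': [[0.8601, 0.51, -0.0151], [0.2492, -0.4457, -0.8598], [-0.4452, 0.7357, -0.5105]], 't': [-0.5195, 0.0027, 1.2843]}
[ 1.01785576 -0.67875452  0.65003345]
top {'camera_matrix': [[432.7531, 0.0, 313.1958], [0.0, 432.7531, 202.6106], [0.0, 0.0, 1.0]], 'dist_coeffs': [-0.0862, 0.0, 0.0, 0.0, 0.0], 'R': [[-0.0925, -0.9957, 0.0049], [-0.9667, 0.0886, -0.2403], [0.2388, -0.0269, -0.9707]], 't': [0.0673, 0.5926, 0.9553]}
[0.35091852 0.04021329 1.06940327]
{'t': 0.1, 'joint_pos': array([ 1.08182025,  0.41182641, -0.012702  ,  1.59693334,  0.00556533,
        1.13428943, -0.08223317]), 'dq': array([ 1.75296663e-04, -1.48776020e-04, -1.57276097e-04, -4.75787078e-04,
       -3.03969442e-04, -5.92387041e-05, -8.65495542e-04]), 'effort': array([ 2.70020915e-03, -5.89092457e+01,  6.43863939e-01, -2.91709882e+01,
       -5.37241716e-02,  1.45430752e-02,  2.88812464e-05]), 'tool_pos': array([ 0.25509052, -0.57010677,  0.23290021]), 'tool_rot': array([-3.14017294e+00,  7.27133687e-05,  4.20743171e-01]), 'contact_force': array([ 0.57655373,  0.01150385, -0.21202893]), 'ft_torque': array([0.04782093, 0.07178322, 0.03662048]), 'grip_force': 0.0, 'grip_width': 0.08740532135811792}
```

View pics/top0b.png

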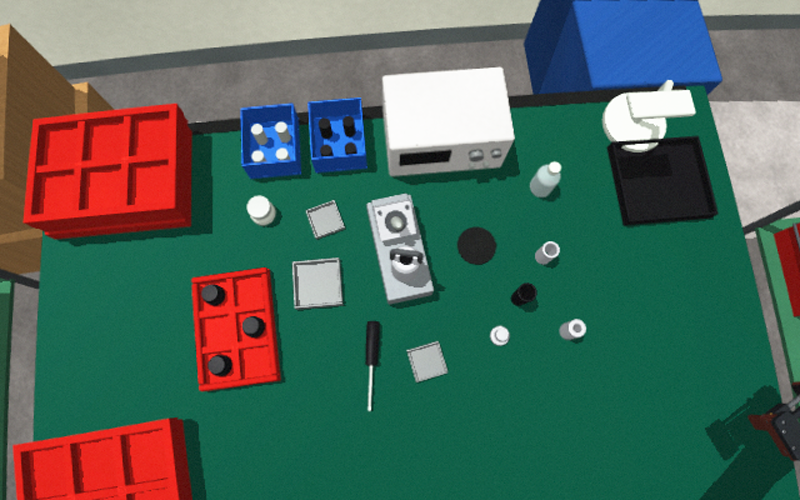

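View pics/scene0b.png

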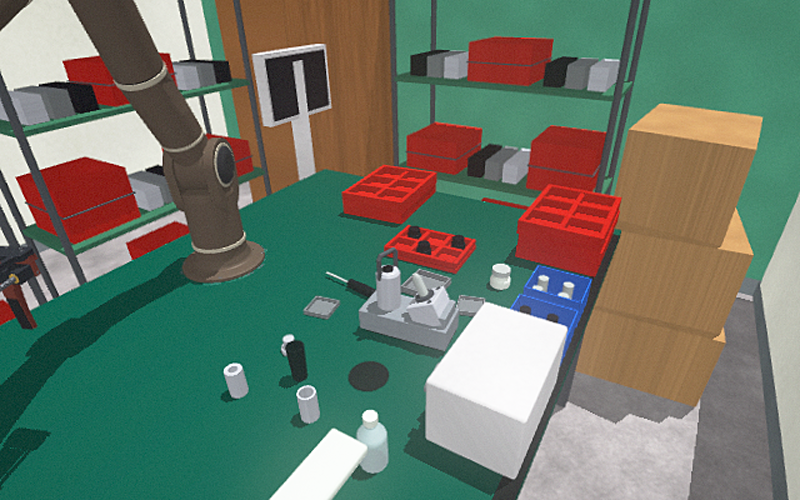

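Top view (800-px scale): gauge at about (402,250), canister (407,262), pad (477,246), large dish (318,284), tray (236,328). The sleeves are at (547,253) and (573,329); the pot is at (524,295), the spacer at (500,336) and the flask at (546,180). I'll enlarge these.

```bash
python3 - <<'E'
import cv2,numpy as np
im=cv2.imread("pics/top0.png")
c=im[150:250,230:405]; cv2.imwrite("pics/cA.png",cv2.resize(c,None,fx=4.5,fy=4.5,interpolation=cv2.INTER_CUBIC))
a=im[185:285,385:485]; b=im[210:310,148:238]
cv2.imwrite("pics/cB.png",cv2.resize(np.hstack([a,b]),None,fx=4,fy=4,interpolation=cv2.INTER_CUBIC))
E
```

```text
(no output)
```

View pics/cA.png

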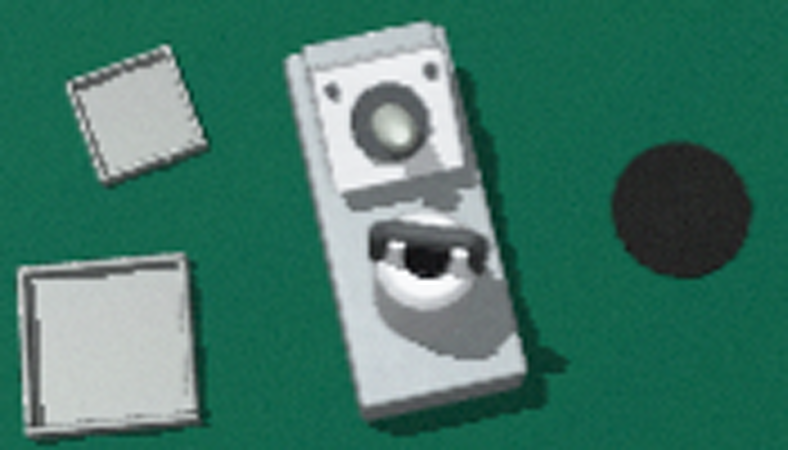

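View pics/cB.png

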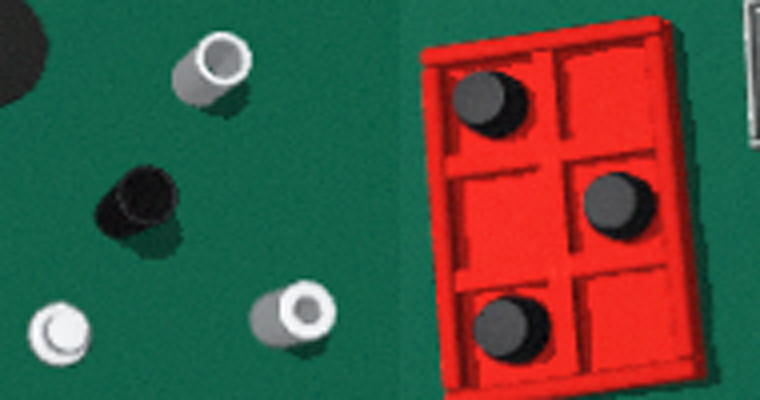

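Crop A shows the pad at (682,209), the flange at (391,123), the handle bar from (377,232) to (482,242), and the dish corners. Crop B shows the sleeve tops at (223,59), wide bore, and (306,311), narrow bore. I'll localise all of these and cross-check them against the scene camera.

```bash
cat > h.py <<'E'
from workcell import manip, viewer
import cv2,numpy as np
from scipy.spatial.transform import Rotation as Ro
from scipy.optimize import least_squares
def ray(px,z,p):
    K=np.array(p["camera_matrix"]);D=np.array(p["dist_coeffs"]);R=np.array(p["R"]);t=np.array(p["t"])
    u=cv2.undistortPoints(np.array(px,float).reshape(1,1,2),K,D)[0,0]
    d=R.T@np.array([u[0],u[1],1]);c=-R.T@t
    return c+d*(z-c[2])/d[2]
def proj(X,p):
    R=np.array(p["R"]);X=np.array(X,float).reshape(-1,3)
    return cv2.projectPoints(X,cv2.Rodrigues(R)[0],np.array(p["t"],float),np.array(p["camera_matrix"]),np.array(p["dist_coeffs"]))[0][:,0]
def fitpose(model,px,p,g):
    "x,y,yaw of a table-standing body"
    m=np.array(model,float)/1000
    f=lambda q:(proj(m@Ro.from_euler('z',q[2]).as_matrix().T+[q[0],q[1],0],p)-px).ravel()
    s=least_squares(f,g);return s.x,np.round(s.fun,1)
E
python3 - <<'E'
from h import *
T=viewer.camera_params("top");S=viewer.camera_params("scene")
A=lambda x,y:np.array([230+(x+.5)/4.5-.5,150+(y+.5)/4.5-.5])
B=lambda x,y:np.array([385+(x+.5)/4-.5,185+(y+.5)/4-.5])
C=lambda x,y:np.array([148+(x+.5)/4-.5-100,210+(y+.5)/4-.5])
f=lambda n,px,z:(lambda X:print(n,X.round(4),"scene800",(proj(X,S)[0]*1.25).round()))(ray(px,z,T))
q,r=fitpose([(-95,45,60),(-95,-45,60),(105,45,60),(40,0,108)],np.array([A(360,406),A(525,371),A(290,57),A(391,123)]),T,[.6,.1,0]);print("gauge",q,r)
pb=np.array([q[0]+.04*np.cos(q[2]),q[1]+.04*np.sin(q[2]),.108]);print("pinb",pb,"scene800",proj(pb,S)*1.25)
f("flange",A(391,123),.108)
print("tip pred",Ro.from_euler('z',q[2]).apply([-np.sin(.436)*.05,0,np.cos(.436)*.05])+pb)
f("pad",A(682,209),.004)
f("handleL",A(377,234),.19);f("handleR",A(482,243),.19);f("canlid",A(427,262),.149)
f("slA",B(223,59),.06);f("slB",B(306,311),.06);f("pot",B(148,195),.08);f("spacer",B(66,334),.034)
print("dish",fitpose([(47.5,47.5,18),(47.5,-47.5,18),(-47.5,-47.5,18),(-47.5,47.5,18)],np.array([A(20,268),A(187,255),A(200,422),A(28,433)]),T,[.5,.2,0]))
print("tray",fitpose([(111,76,32),(111,-76,32),(-111,-76,32),(-111,76,32)],np.array([C(423,50),C(665,17),C(705,373),C(447,397)]),T,[.5,.3,0]))
for n,px,z in(("flask",(553,168),.11),("jar",(260,204),.05),("drv",(373,340),.02)):f(n,np.array(px)/1.25,z)
E
```

```text
gauge [ 0.6085648  -0.00497846  0.11010065] [-0.1  0.4  0.5  0.6 -0.7 -0.9  0.3 -0.2]
pinb [ 6.48322599e-01 -5.83328911e-04  1.08000000e-01] scene800 [[423.41657389 293.83456789]]
flange [6.479e-01 2.000e-04 1.080e-01] scene800 [423. 294.]
tip pred [ 0.6273346  -0.0029035   0.15332241]
pad [ 0.6144 -0.1638  0.004 ] scene800 [368. 374.]
handleL [0.5694 0.0152 0.19  ] scene800 [394. 247.]
handleR [ 0.5606 -0.033   0.19  ] scene800 [378. 256.]
canlid [ 0.5634 -0.0088  0.149 ] scene800 [386. 268.]
slA [ 0.5791 -0.2962  0.06  ] scene800 [306. 391.]
slB [ 0.4231 -0.3213  0.06  ] scene800 [233. 367.]
pot [ 0.4977 -0.2321  0.08  ] scene800 [294. 345.]
spacer [ 0.4258 -0.183   0.034 ] scene800 [288. 336.]
dish (array([ 0.56375953,  0.16292829, -0.00849023]), array([-0.2, -0.3,  0.5, -0.5,  0.1,  0. , -0.4,  0.7]))
tray (array([0.48986373, 0.32659627, 0.05170144]), array([ 0.2, -1.6,  0.4, -1.9, -0.8,  0.3,  0.2,  2.9]))
flask [ 0.7269 -0.3116  0.11  ] scene800 [369. 411.]
jar [0.7265 0.2639 0.05  ] scene800 [502. 269.]
drv [0.441  0.0625 0.02  ] scene800 [362. 287.]
```

```bash
cat >> h.py <<'E'
def down(psi): return [np.pi,0,psi]
def cap(n,out,sc=1.25):
    p=viewer.camera_params(n);im=viewer.camera(n)
    cv2.imwrite(out,cv2.resize(im[:,:,::-1],None,fx=sc,fy=sc,interpolation=cv2.INTER_CUBIC));return p
def best(pos,oris):
    c=[(max(abs(np.array(q)-manip.sense()["joint_pos"])),i) for i,o in enumerate(oris) if (q:=manip.ik(pos,o)) is not None]
    print(c);return oris[min(c)[1]]
E
python3 - <<'E'
from h import *
import pickle
psi=np.arctan2(.0482,.0088)
o=best([.565,-.009,.30],[down(psi),down(psi-np.pi)])
manip.command_gripper(.06)
manip.movep([.565,-.009,.30],o)
p=cap("wrist","pics/w1.png");pickle.dump(p,open("w1.pkl","wb"))
s=manip.sense();print(s["t"],s["tool_pos"],s["tool_rot"],s["joint_pos"])
g=[.6086,-.005,.11]
for n,X in dict(flange=[.6482,-.0003,.108],tip=[.6273,-.0029,.1533],hL=[.5694,.0152,.19],hR=[.5606,-.033,.19],pad=[.6144,-.1638,.004]).items():print(n,proj(X,p)*1.25)
E
```

```text
[(np.float64(0.6624296408168329), 0), (np.float64(2.534447305798815), 1)]
3.075 [ 0.56503913 -0.01037412  0.2997558 ] [-3.14128978e+00  3.82838452e-04  1.38799010e+00] [ 0.420639    0.32515065 -0.62950954  1.62108848  0.19906278  1.26073751
 -0.42784041]
flange [[494.51377197 197.54616844]]
tip [[480.99151128 213.91973056]]
hL [[401.12160346 212.60539585]]
hR [[401.32839563 282.71826508]]
pad [[464.06761784 323.07818314]]
```

View pics/w1.png

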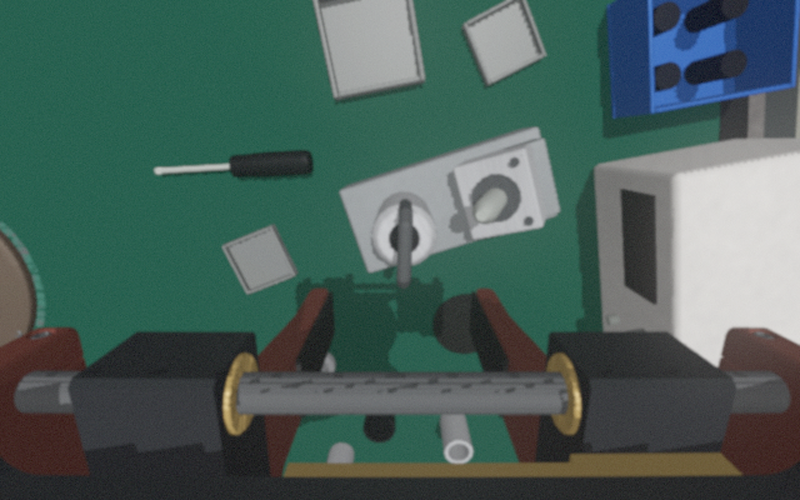

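The wrist view shows the bar from (405,203) to (404,285) and the flange at about (496,198). Both match the predictions to 1–3 px (about 2 mm). Next I'll grasp the canister.

```bash
python3 - <<'E'
from h import *
psi=np.arctan2(.0482,.0088);o=down(psi);x,y=.567,-.008
manip.servo_line([x,y,.182],o,feed=.15)
manip.command_gripper(0.0)
s=manip.sense();print(s["t"],s["grip_width"],s["grip_force"],s["contact_force"])
manip.servo_line([x,y,.25],o,feed=.12)
P=[.6145,-.1638]
manip.servo_line([*P,.25],o,feed=.15)
print(manip.sense()["contact_force"])
manip.servo_line([*P,.25-.06+.012],o,feed=.15)
manip.servo_line([*P,.182-.06+.004+.003],o,feed=.05)
s=manip.sense();print(s["t"],s["tool_pos"],s["contact_force"])
manip.servo_line([*P,.182-.06+.004+.0005],o,feed=.02)
s=manip.sense();print(s["t"],s["tool_pos"],s["contact_force"])
E
```

```text
4.85 0.008920441716741575 29.934943914413452 [ 0.82337493 -0.42010235  0.44612567]
[-0.96352324  0.34222209 -2.66154582]
8.875 [ 0.61469992 -0.16382248  0.12936128] [-0.25505105 -0.52879491 -2.85125311]
9.15 [ 0.61440699 -0.16383858  0.12638211] [-0.06279414  0.4356064  -3.6074241 ]
```

```bash
python3 - <<'E'
from h import *
z0=manip.sense()["tool_pos"][2]
s=manip.sense();o=down(np.arctan2(.0482,.0088))
for k in range(1,7):
    manip.servo_line([.6145,-.1638,.1265-.001*k],o,feed=.02)
    manip.wait(.05);s=manip.sense();print(s["t"],s["tool_pos"][2],s["contact_force"][2])
    if s["contact_force"][2]>1:break
manip.command_gripper(.05)
manip.servo_line([.6145,-.1638,.23],o,feed=.2)
p=cap("top","pics/t2.png",1);s=manip.sense();print(s["t"],s["contact_force"])
p=cap("scene","pics/s2.png",1)
# wrist look over sleeve A
A=[.5791,-.2962]
oo=best([*A,.22],[down(.4),down(0),down(1.0)])
E
python3 - <<'E'
import cv2,numpy as np
a=cv2.imread("pics/t2.png")[150:250,330:480];b=cv2.imread("pics/s2.png")[230:360,170:365]
cv2.imwrite("pics/c2.png",np.vstack([cv2.resize(a,(450,300)),cv2.resize(b,(450,300))]))
E
```

```text
9.45 0.12602418635491733 1.461440892134049
10.9667 [-0.22542382 -0.03313555  0.42395447]
[(np.float64(0.6818030315375565), 0), (np.float64(1.0466862218187751), 1), (np.float64(0.13548696558748619), 2)]
```

View pics/c2.png

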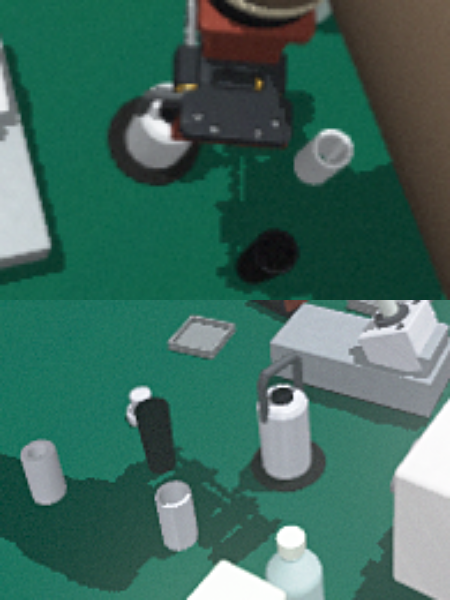

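The canister stands upright and central on the black pad, and the sleeves are undisturbed. Next I'll check IK for the pin poses and look at sleeve A from close by.

```bash
cat >> h.py <<'E'
g=.110; PB=np.array([.6482,-.0003,.108]); RP=Ro.from_euler('z',g)*Ro.from_euler('y',-np.radians(25))
AX=RP.apply([0,0,1]); GR=.044
def pinpose(d,phi,off=(0,0)):
    R=RP*Ro.from_euler('ZX',[phi,np.pi])
    return PB+RP.apply([off[0],off[1],d+GR-.008]),R.as_euler('xyz')
E
python3 - <<'E'
from h import *
np.set_printoptions(precision=2,suppress=True)
for phi in np.arange(-2,2.1,.5):
    print(phi,manip.ik(*pinpose(.08,phi)),manip.ik(*pinpose(0,phi)))
for psi in (0,.5,1,1.4,-.5): print(psi,manip.ik([.5791,-.2962,.036],down(psi)))
A=[.5791,-.2962]; o=down(1.0)
manip.movep([*A,.22],o)
import pickle
p=cap("wrist","pics/w3.png");pickle.dump(p,open("w3.pkl","wb"))
print(manip.sense()["t"],manip.sense()["tool_pos"],proj([[*A,.06],[*A,0],[.6144,-.1638,.134]],p)*1.25)
E
```

```text
-2.0 [ 0.91  0.42 -1.2   2.01  0.74  0.63  2.13] [ 0.75  0.57 -1.06  2.01  1.01  0.59  1.9 ]
-1.5 [-1.07  0.39  1.29  2.11 -0.86  0.64 -2.21] [-0.17  0.34  0.13  2.06 -0.21  0.32 -2.83]
-1.0 [ 0.1   0.19 -0.18  2.05  0.04  0.47 -2.56] [-0.06  0.34 -0.    2.05 -0.06  0.31 -2.47]
-0.5 [ 0.19  0.2  -0.29  2.04  0.09  0.47 -2.1 ] [ 0.02  0.34 -0.1   2.05  0.04  0.32 -2.07]
0.0 [ 0.28  0.21 -0.38  2.04  0.14  0.48 -1.65] [ 0.1   0.35 -0.2   2.04  0.16  0.32 -1.67]
0.5 [ 0.38  0.22 -0.5   2.03  0.2   0.49 -1.2 ] [ 0.2   0.36 -0.32  2.04  0.29  0.34 -1.29]
1.0 [ 0.46  0.23 -0.6   2.03  0.26  0.49 -0.75] [ 0.28  0.37 -0.41  2.03  0.4   0.35 -0.88]
1.5 [ 0.54  0.25 -0.69  2.02  0.32  0.5  -0.31] [ 0.35  0.39 -0.51  2.03  0.5   0.37 -0.47]
2.0 [ 0.61  0.27 -0.78  2.02  0.38  0.52  0.14] [ 0.43  0.41 -0.61  2.02  0.6   0.39 -0.06]
0 [ 0.53  0.67 -0.19  1.68  0.16  0.8  -1.3 ]
0.5 [ 0.6   0.68 -0.29  1.68  0.25  0.82 -0.87]
1 [ 0.66  0.7  -0.38  1.67  0.33  0.83 -0.43]
1.4 [ 0.7   0.71 -0.45  1.67  0.39  0.85 -0.08]
-0.5 [ 0.46  0.67 -0.09  1.69  0.08  0.79 -1.74]
11.675 [ 0.58 -0.3   0.22] [[401.5  233.65]
 [401.49 219.74]
 [322.57  25.16]]
```

View pics/w3.png

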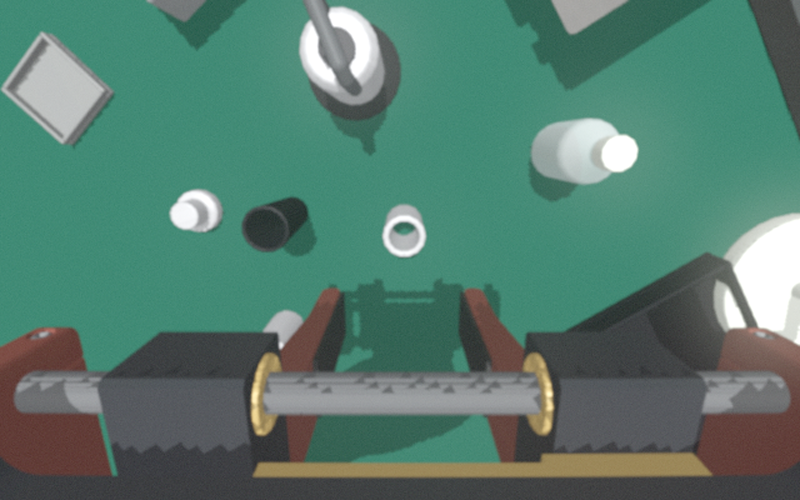

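Sleeve A's top is at (405,236), with the pot to the left at (267,228) and the lid at (342,50). I'll correct the estimates, grasp the sleeve and carry it to the pin.

```bash
python3 - <<'E'
from h import *
import pickle
p=pickle.load(open("w3.pkl","rb"))
X=ray(np.array([405,236])/1.25,.06,p);print("A",X,"lid",ray(np.array([341,52])/1.25,.093,p))
p1=pickle.load(open("w1.pkl","rb"));print("flange w1",ray(np.array([496,198])/1.25,.108,p1))
o=down(1.0);z=GR-.008
manip.servo_line([X[0],X[1],z],o,feed=.2)
manip.command_gripper(0.02)
s=manip.sense();print(s["t"],s["grip_width"],s["grip_force"])
manip.servo_line([X[0],X[1],.24],o,feed=.25)
manip.wait(.1);f0=manip.sense()["contact_force"]
P,R=pinpose(.085,1.0)
manip.movep(P,R)
p=cap("wrist","pics/w4.png",1);pickle.dump(p,open("w4.pkl","wb"))
cap("scene","pics/s4.png",1);cap("top","pics/t4.png",1)
s=manip.sense();print(s["t"],s["tool_pos"]-P,f0,s["contact_force"])
S=viewer.camera_params("scene");T=viewer.camera_params("top")
print("sleeve bottom/top, tip in scene",proj([PB+AX*.085,PB+AX*.145,PB+AX*.05],S),"top",proj([PB+AX*.085,PB+AX*.145,PB+AX*.05],T))
print("wrist",proj([PB,PB+AX*.05,PB+AX*.085],p))
E
python3 - <<'E'
import cv2,numpy as np
w=cv2.imread("pics/w4.png");a=cv2.imread("pics/t4.png")[150:250,270:370];b=cv2.imread("pics/s4.png")[160:280,280:400]
cv2.imwrite("pics/c4.png",np.hstack([cv2.resize(b,(400,400),interpolation=2),cv2.resize(w[80:330,170:420],(400,400),interpolation=2)]))
E
```

```text
A [ 0.58040255 -0.29932561  0.06      ] lid [ 0.6148563  -0.16985597  0.093     ]
flange w1 [ 0.64941078 -0.00092047  0.108     ]
13.1583 0.033333421266950575 30.00216138549149
15.5083 [ 6.22912305e-04 -1.40143281e-03 -3.39433526e-05] [ 0.74291547 -0.63518936 -1.30537419] [-0.46793304  0.443663   -1.09200232]
sleeve bottom/top, tip in scene [[325.70910546 206.68968322]
 [316.04411472 185.7008901 ]
 [331.16830883 218.54558853]] top [[320.59017107 181.83001742]
 [323.78349134 185.9532334 ]
 [318.90857378 179.65904421]]
wrist [[319.42621194 196.30036116]
 [319.1968708  213.28601898]
 [318.97038956 230.06898651]]
```

View pics/c4.png

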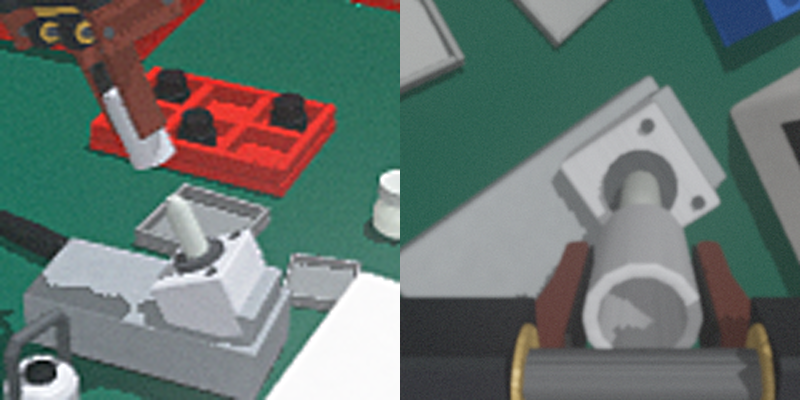

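```bash
python3 - <<'E'
from h import *
import pickle
P,R=pinpose(.085,1.0)
manip.servo_line(P,R,feed=.02);manip.wait(.3)
s=manip.sense();print(s["t"],s["tool_pos"]-P,s["tool_rot"]-R)
p=cap("wrist","pics/w5.png",1);pickle.dump(p,open("w5.pkl","wb"))
w=cv2.imread("pics/w5.png");sc=cv2.imread("pics/s4.png")
print("flange w4",ray([320.6,196.9],.108,pickle.load(open("w4.pkl","rb"))))
c=manip.sense()["tool_pos"];a=Ro.from_euler('xyz',manip.sense()["tool_rot"]).as_matrix()
bot=c+a[:,2]*.036;top=c-a[:,2]*.024
th=np.linspace(0,2*np.pi,40)
circ=lambda o,r:[o+r*(np.cos(t)*a[:,0]+np.sin(t)*a[:,1]) for t in th]
S=viewer.camera_params("scene")
def draw(im,p,x0,y0,n,k):
    cr=cv2.resize(im[y0:y0+n[1],x0:x0+n[0]],None,fx=k,fy=k,interpolation=2)
    for o,r,col in((bot,.017,(0,0,255)),(top,.017,(0,0,255)),(PB,.021,(255,0,0)),(PB+AX*.04,.01,(0,255,255))):
        q=((proj(circ(o,r),p)-[x0,y0]+.5)*k-.5).round().astype(int)
        for u in q: cv2.circle(cr,tuple(map(int,u)),1,col,-1)
    return cr
cv2.imwrite("pics/c5.png",np.hstack([draw(sc,S,300,170,(80,120),5),draw(w,p,260,180,(80,120),5)]))
E
```

```text
16.0583 [2.18741887e-05 1.93473820e-05 3.13893227e-05] [-6.86172103e-05 -9.02999979e-06  6.27111667e-05]
flange w4 [ 0.64890795 -0.00130039  0.108     ]
```

View pics/c5.png

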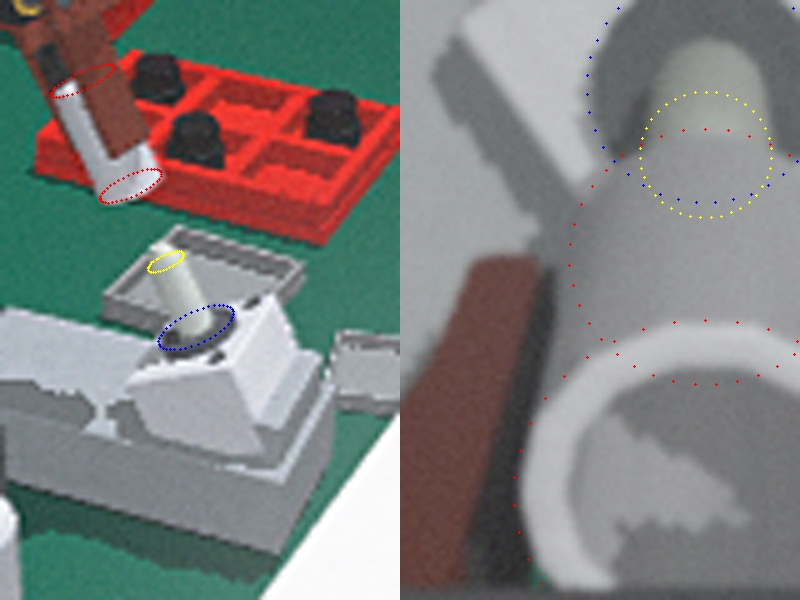

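The overlays agree with both pictures to about 1 mm (flange left edge (590,90), pin (712,100), sleeve rim). I'll slide it on, watching the force.

```bash
cat >> h.py <<'E'
def insert(ds,phi,lim=8,off=(0,0)):
    manip.wait(.1);f0=np.array(manip.sense()["contact_force"])
    for d in ds:
        P,R=pinpose(d,phi,off);manip.servo_line(P,R,feed=.05 if d>.02 else .03);manip.wait(.05)
        s=manip.sense();f=np.array(s["contact_force"])-f0;da=(s["tool_pos"]-PB)@AX-GR+.008
        print(f"t {s['t']:.2f} d {d:.4f} act {da:.4f} F(pin frame)",RP.inv().apply(f).round(2))
        if f@AX>lim or np.linalg.norm(f)>2.5*lim: print("stop");return d
    return d
E
python3 - <<'E'
from h import *
insert([.055,.047,.043,.039,.034,.026,.018,.01,.006,.004,.003,.002,.001,0,-.001,-.002],1.0)
s=manip.sense();print(s["grip_width"])
E
```

```text
t 17.01 d 0.0550 act 0.0551 F(pin frame) [ 0.93 -1.44 -0.85]
t 17.37 d 0.0470 act 0.0468 F(pin frame) [-0.84 -0.75 -0.67]
t 17.67 d 0.0430 act 0.0429 F(pin frame) [-0.85 -1.04 -0.68]
t 17.97 d 0.0390 act 0.0388 F(pin frame) [-0.91 -1.67 -0.54]
t 18.27 d 0.0340 act 0.0338 F(pin frame) [-1.15 -1.81  0.05]
t 18.62 d 0.0260 act 0.0258 F(pin frame) [ 0.22 -1.71 -0.37]
t 19.09 d 0.0180 act 0.0179 F(pin frame) [-0.35 -1.32 -0.54]
t 19.56 d 0.0100 act 0.0099 F(pin frame) [ 0.72 -2.   -0.21]
t 19.89 d 0.0060 act 0.0059 F(pin frame) [ 0.01 -0.99  0.21]
t 20.19 d 0.0040 act 0.0039 F(pin frame) [-0.06 -1.66  0.43]
t 20.49 d 0.0030 act 0.0030 F(pin frame) [-0.93 -1.69 -0.46]
t 20.79 d 0.0020 act 0.0020 F(pin frame) [-0.28 -1.25 -0.26]
t 21.09 d 0.0010 act 0.0011 F(pin frame) [ 0.02 -1.01  1.05]
t 21.39 d 0.0000 act 0.0009 F(pin frame) [-3.03 -1.71 15.94]
stop
0.03280508092584764
```

The sleeve went fully home (stop at d≈1 mm), so it fits and belongs in the tray. I'll refine the tray pose, leaving out the corner the crop cut off, and go there.

```bash
python3 - <<'E'
from h import *
T=viewer.camera_params("top");S=viewer.camera_params("scene")
C=lambda x,y:np.array([148+(x+.5)/4-.5-100,210+(y+.5)/4-.5])
q,r=fitpose([(111,76,32),(111,-76,32),(-111,-76,32)],np.array([C(423,50),C(665,17),C(705,373)]),T,[.5,.3,0]);print(q,r)
w=lambda v:Ro.from_euler('z',q[2]).apply(np.array(v)/1000)+[q[0],q[1],0]
print("scene800 corners",(proj([w(v) for v in((-111,76,32),(-111,-76,32),(111,-76,32),(111,76,32))],S)*1.25).round())
print("cB px of pocket4 rim", [((proj(w(v),T)[0]-[48,210]+.5)*4-.5).round() for v in((41,-6,32),(99,-6,32),(99,-64,32),(41,-64,32))])
k=w((70,-35,12));print("pocket4",k)
manip.wait(.1)
P,R=pinpose(.085,1.0);manip.servo_line(P,R,feed=.2)
o=best([k[0],k[1],.2],[down(x) for x in np.array([0,np.pi/2,-np.pi/2])+q[2]])
print(o);manip.movep([k[0],k[1],.2],o)
manip.wait(.1)
print(manip.sense()["t"],manip.sense()["contact_force"])
E
```

```text
[0.48695964 0.32602521 0.06577956] [-0.2  0.   0.  -1.1  0.1  0.9]
scene800 corners [[406. 224.]
 [382. 246.]
 [455. 263.]
 [475. 239.]]
cB px of pocket4 rim [array([563., 141.]), array([555.,  49.]), array([648.,  35.]), array([658., 127.])]
pocket4 [0.55910887 0.29570215 0.012     ]
[(np.float64(1.5086245668539013), 0), (np.float64(0.6613111613226013), 1), (np.float64(2.8326933007726813), 2)]
[3.141592653589793, 0, np.float64(1.6365758855212136)]
23.3333 [ 0.52829235 -0.59617391 -0.91844966]
```

```bash
cat >> h.py <<'E'
def place(x,y,o,floor,lim=4):
    z=floor+GR-.008
    manip.servo_line([x,y,z+.005],o,feed=.15);manip.wait(.15);f0=manip.sense()["contact_force"][2]
    for k in range(1,10):
        manip.servo_line([x,y,z+.005-.001*k],o,feed=.03);manip.wait(.03)
        f=manip.sense()["contact_force"][2]-f0
        if f>lim:break
    s=manip.sense();print("contact k",k,f,s["t"],s["tool_pos"])
    manip.command_gripper(.05)
    manip.servo_line([x,y,max(z+.13,.2)],o,feed=.3)
E
python3 - <<'E'
from h import *
import pickle
k=[.5591,.2957];o=down(1.6366)
place(*k,o,.012)
p=cap("wrist","pics/w6.png",1);pickle.dump(p,open("w6.pkl","wb"))
w=cv2.imread("pics/w6.png");q=proj([*k,.072],p)[0];print(q,manip.sense()["t"])
# go look at sleeve B
B=[.4231,-.3213]
print([manip.ik([*B,.036],down(x)) is not None for x in(0,.5,1,1.5)])
o=best([*B,.24],[down(x) for x in(0.,.5,1.,1.5)])
manip.movep([.5,-.02,.3],down(1.0));manip.movep([*B,.22],o)
manip.wait(.1);p=cap("wrist","pics/w7.png",1);pickle.dump(p,open("w7.pkl","wb"))
w2=cv2.imread("pics/w7.png");b=proj([*B,.06],p)[0];print(o,b,manip.sense()["t"])
x,y=q.astype(int);c1=w[max(y-90,0):y+90,x-100:x+100]
x,y=b.astype(int);c2=w2[y-90:y+90,x-100:x+100];print(c1.shape,c2.shape)
cv2.imwrite("pics/c7.png",np.hstack([cv2.resize(c,(400,360),interpolation=2) for c in(c1,c2)]));print("c2 origin",x-100,y-90)
E
```

```text
contact k 5 9.055894049377343 26.0333 [0.55916714 0.29591118 0.04895412]
[321.59634469 195.02814482] 27.2333
[True, True, True, True]
[(np.float64(0.8807969474415084), 0), (np.float64(0.9449308671360128), 1), (np.float64(1.0437148565724983), 2), (np.float64(1.1462826800052914), 3)]
[3.141592653589793, 0, 0.0] [321.74988075 190.04589163] 29.875
(180, 200, 3) (180, 200, 3)
c2 origin 221 100
```

View pics/c7.png

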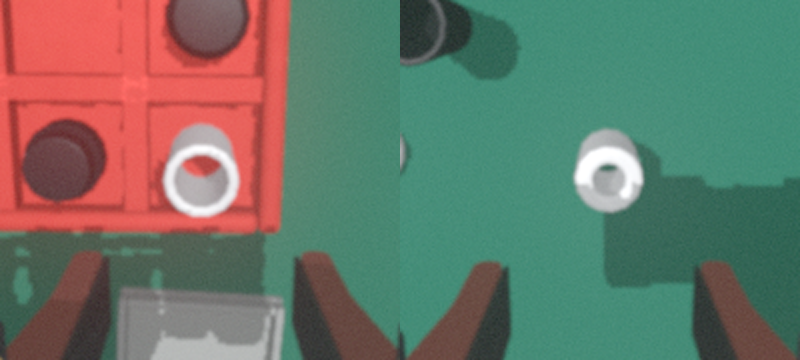

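Left: sleeve 1 stands centred in the tray pocket. Right: sleeve B's top centre is at crop (609,178), 3 px from the prediction. Now I'll pick B and try it.

```bash
python3 - <<'E'
from h import *
import pickle
X=ray([325.2,189],.06,pickle.load(open("w7.pkl","rb")));print("B",X)
o=down(1.0);z=GR-.008
manip.movep([X[0],X[1],.14],o)
manip.servo_line([X[0],X[1],z],o,feed=.15)
manip.command_gripper(0.02)
s=manip.sense();print(s["t"],s["grip_width"],s["grip_force"])
manip.servo_line([X[0],X[1],.26],o,feed=.25)
P,R=pinpose(.085,1.0);manip.movep(P+np.array([-.04,0,.08]),R);manip.servo_line(P,R,feed=.1);manip.wait(.2)
print(manip.sense()["tool_pos"]-P)
d=insert([.06,.054,.051,.049,.047,.046,.045,.044,.043,.042,.041,.040],1.0,lim=6)
manip.wait(.3);s=manip.sense();print(s["t"],s["contact_force"])
E
```

```text
B [ 0.4241859  -0.32474808  0.06      ]
31.975 0.034200392467742806 30.002274219878018
[ 0.00011965 -0.00019638  0.00060693]
t 36.37 d 0.0600 act 0.0600 F(pin frame) [-0.68 -0.27 -0.09]
t 36.68 d 0.0540 act 0.0539 F(pin frame) [-0.26 -0.08  0.91]
t 36.98 d 0.0510 act 0.0509 F(pin frame) [0.69 0.18 0.59]
t 37.28 d 0.0490 act 0.0490 F(pin frame) [ 0.54 -0.37 -0.35]
t 37.58 d 0.0470 act 0.0469 F(pin frame) [-0.2  -0.19 -0.25]
t 37.88 d 0.0460 act 0.0460 F(pin frame) [-0.38 -0.26  0.5 ]
t 38.18 d 0.0450 act 0.0450 F(pin frame) [ 0.16 -1.25 -0.2 ]
t 38.48 d 0.0440 act 0.0440 F(pin frame) [ 0.39 -1.39 -0.21]
t 38.78 d 0.0430 act 0.0430 F(pin frame) [-0.33 -2.09  2.6 ]
t 39.08 d 0.0420 act 0.0423 F(pin frame) [-1.8  -2.56  9.7 ]
stop
39.3833 [-6.13448158 -3.9825472   6.41851168]
```

It stops at d≈43 mm, about 7 mm past the tip, so this is the undersize sleeve and it goes to the dish.

```bash
python3 - <<'E'
from h import *
import pickle
P,R=pinpose(.09,1.0);manip.servo_line(P,R,feed=.15)
k=[.5638,.1629]
o=best([*k,.2],[down(x) for x in(.5,1.,1.56)])
manip.movep([*k,.2],o)
place(*k,o,.005)
p=cap("wrist","pics/w8.png",1);pickle.dump(p,open("w8.pkl","wb"))
manip.movep([.35,-.1,.35],down(1.0));manip.wait(.2)
cap("top","pics/t8.png",1);cap("scene","pics/s8.png",1)
print(manip.sense()["t"],proj([[*k,.065],[*k,0]],p))
T=viewer.camera_params("top")
im=cv2.imread("pics/t8.png").astype(int);im0=cv2.imread("pics/top0.png").astype(int)
D=(abs(im-im0).max(2)>45).astype(np.uint8)
n,_,st,ce=cv2.connectedComponentsWithStats(D)
for i in range(1,n):
    if st[i,4]>12:print(st[i].tolist(),ce[i].round(1))
for nme,v in dict(dish=[*k,.065],dish0=[*k,.005],pock=[.5591,.2957,.072],can=[.6148,-.165,.093],A=[.58,-.298,.06],B=[.424,-.3245,.06],can0=[.565,-.009,.15]).items():print(nme,proj(v,T)[0].round(1))
E
```

```text
[(np.float64(0.8281947742873393), 0), (np.float64(0.5722683988073449), 1), (np.float64(0.6170869752525385), 2)]
contact k 5 8.803608174379903 43.3167 [0.56383642 0.16297182 0.04183792]
46.2083 [[320.66651905 193.22667894]
 [320.63132137 179.42310498]]
[372, 177, 30, 29, 482] [385.1 191.8]
[428, 193, 20, 19, 263] [437.5 201.6]
[312, 198, 33, 32, 666] [328.  213.7]
[244, 216, 24, 21, 280] [256.  226.8]
[187, 222, 24, 21, 332] [198.7 231.9]
[371, 229, 182, 171, 23432] [473.1 319.7]
[634, 305, 6, 12, 52] [637.2 310. ]
[636, 318, 4, 5, 13] [637.2 320.1]
[597, 322, 43, 47, 978] [623.8 342.9]
[362, 330, 10, 20, 78] [366.1 340.2]
[371, 341, 4, 5, 16] [372.3 342.8]
[373, 348, 9, 7, 23] [376.8 351.3]
[392, 358, 5, 6, 20] [393.8 360.2]
dish [251.2 222.2]
dish0 [254.4 226.9]
pock [194.8 228.6]
can [387.6 186.2]
A [441. 199.]
B [462.4 261.9]
can0 [324.5 207. ]
```

```bash
python3 -c "
from h import *
s=manip.sense();print(s['t'],s['contact_force']);print(manip.job_done())"
```

```text
46.2083 [ 0.57044749 -0.61101985  0.47153407]
the job is handed in; nothing more can be done
None
```

I handed the job in at 46.2 s. The canister is on the pad, the sleeve that went fully home is in a tray pocket, and the one that stopped at the pin's tip is in the grey dish. No verdict came back, and I checked the dish placing only by contact force and a before/after image comparison, not by eye.

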